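Fit the brake pad into its bracket

ROBOT

A 6-joint arm with a two-finger parallel gripper is mounted at the origin on the work surface. World frame = base frame: x ahead of the robot, y to its left, z up, the work surface at z = 0. Lengths are in m, angles in rad, forces in N, time in s.
With the tool pointing down it reaches from about 0.325 to 0.775 m from the base axis. Payload 5.5 kg.
Tool frame: the origin (TCP) lies at the very end of the fingers, on their centre line; the grasp point (between the pads) lies 19 mm behind it; z points along the fingers, x is the direction in which the jaws open and shut, and the axes are right-handed (so a half turn about z gives the same grasp; the last joint's range is limited). The gripper opens to 88 mm and grips with 3 to 60 N. Pads are 20 mm wide; open, the fingers measure 115 mm over their backs; the gripper's body (75 mm by 178 mm) begins 61 mm behind the grasp point.
Start: joints at [-1.215, 0.091, 1.231, -0, 1.82, -0.057], TCP at [0.241, -0.55, 0.223] pointing down, gripper open.
Joint ranges: [-2.87, 2.87], [-0.86, 2.18], [0.17, 2.46], [-1.51, 4.65], [0.06, 2.69], [-2.65, 2.65]. Speed limits (rad/s): [2.57, 2.57, 3.01, 3.14, 3.14, 3.14].

INTERFACE

Orientations are given as a unit quaternion [w, x, y, z].
In Python, from rig import state, imaging, bot gives the robot as it stands.
- The arm moves only by the shell command python3 -m handwheel 'ROWS' [FORCE]. ROWS is JSON, one flat list of numbers, 7 for each row, row after row: the shift along the tool's x, y, z in m, then the turn, a rotation vector about the tool's x, y, z in rad, then the closure, from 0 (fully open) to 1 (shut). A call has 1 to 20 rows; each row is the pose to reach, as a shift and turn from the pose commanded when the call began, along the tool's axes at that moment; what a row does not reach only later rows make up. A row lasts 1/10 s, in which the tool goes at most 50 mm and 8.59 degrees, less where a joint would pass 70% of its speed; a pose out of reach is approached as far as the arm can. A call with a gripper value outside its range is refused whole. The fingers move at their own pace and stop on an object; FORCE is the grip in N (left out, the last holds). Time passes only in rows, so rows that repeat a pose let the fingers close. It gives the time, the measured TCP pose, the force and the opening at its end, in the units of the state.
- state(): the state, without advancing time (a new reading comes with each control period).
- imaging.capture(name): name is "side" or "top" or "wrist"; returns the picture (400x640x3 uint8, blue, green, red); there is no depth.
- imaging.camera_model(name): a dict with "camera_matrix" (3x3 intrinsics, pixels), "rvec" (rotation vector, rad) and "tvec" (3), from world to camera coordinates, as OpenCV has them. Camera axes: x right, y down, z forward; pixel columns grow to the right and rows downward; lengths in m; the calibration is good to about 2 mm. A picture is of the moment at which its call begins: read the wrist's pose just before it. camera_model takes no time and is no camera call; for the wrist camera it gives the pose at the moment of the call.
- bot.hand_in(): hands the job in, once; it reports no verdict.
The state is a dict: "time": time; "qpos": joint angles; "qd": joint speeds; "joint_efforts": joint torques, N m; "eef_pos": TCP position; "ee_rot": TCP orientation; "ft_force": force on the tool from outside, world axes, zero at the start; "moment": the same for the moment, N m; "grip_width": finger opening in m.
Only numpy, scipy, OpenCV 4.12 (cv2) and the standard library are available. Lean on these libraries where they do the work, as an engineer would, in place of code of your own. Each camera call takes 0.05 s, during which the arm holds its last target. There are 200 camera calls.

TASK

Lift the brake pad out of its wooden rest and slide its two ears down into the slots of the brake bracket, black lining facing away from the robot, past the spring clips until both ears sit flat on the slot floors, then let go. The slotted part floats a little on its pins, so find the slots by feel; press firmly but never force or ram it, and leave the other things on the bench where they are.

Things in the scene. Friction and masses are not known exactly. Their poses are not given: they have to be found in the camera images.
- pad_center (a point): Centre of the loose upright brake pad (about 0.3 kg), 26 mm above its lower edge. z up, y along the width, x from the bare steel face to the black lining. 16 mm thick (x -8 to +8), 84 mm wide, 52 mm high, flat parallel faces: grip by the thickness from above. Steel backing plate 6 mm thick (x -8 to -2); black lining 10 mm thick (x -2 to +8), 74 mm wide, up to 2 mm under the top.
- ears (a point): Point midway between the pad's two ears (5 mm towards the pad's -x and 5 mm above pad_center); axes as pad_center. Each ear is a 6 mm thick steel tab (x +-3 mm here), from the plate's side at y = 42 mm out to y = 54 mm, 18 mm high (9 mm above and below this point).
- bracket: Brake bracket fixed to the bench, origin at the centre of its underside, x away from the robot, y from tower to tower, z up. Grey mount plate 90 x 170 x 10 mm; on it a dark steel carrier with a cross-bar (top at 24 mm) and two towers, FLOATS along x: it lies anywhere within 12 mm of the middle, not measured, and stays where left (friction about 9 N; a harder push slides it to its stop).
- slots (a point): Fixed point on the bracket, axes as the bracket: midway between the two slots, at their floor's height (50 mm) IF the carrier were in its middle; the true slots lie up to 12 mm off along x. Towers: 32 mm thick (x), y 45 to 70 mm each side, tops 28 mm above this point. Slot: in mid-thickness, 8.4 mm wide in x, open to the top and the other tower, ends at y = 64 mm, square edges.
- clips (a point): Fixed point 60 mm above the bracket's underside, in its middle (carrier's float not included). At the outer end of each slot a bare steel leaf clip leans in from y = 55 mm (12 mm above this height) to 51.5 mm at this height and below; an ear pushes it outward (4 N at first, then 1.5 N per mm). Pushing the pad home takes roughly 5 to 15 N; its weight alone does not do it.
- far_block (a point): Top of the mount's low end block on the bracket's +x side (41 mm from its middle, 24 mm high; a like block at -x). The lining must face this side. With the pad home its ears rest on the slot floors: pad_center is 54 mm above the bracket's underside, and the point ears midway through the slots' width.
- rest: Wooden rest block, fixed, 70 x 110 x 22 mm; origin at the centre of its underside; a groove 22 mm wide and 8 mm deep runs along its y; the pad stands on the groove's floor, 14 mm above the bench.
- spray_can: Red closed can, 52 mm diameter, 150 mm high, fixed to the bench; origin at the centre of its underside. Leave alone.
- wrench: Loose open-ended wrench 170 mm long lying on the bench; leave alone.
- bolt_tray: Loose black open tray 100 x 130 x 35 mm with some bolts; origin under its centre; leave alone.
- disc_stack: Loose flat brown grinding disc 90 mm diameter, 15 mm high; origin under its centre; leave alone.
Not all that is in view belongs to the job. Several things look just like the bracket: the one meant starts farthest to the robot's right. What is shaped like the part that bears pad_center but blue is not meant.

How it is judged:
On the way, in this order (a step that is already met when the one before it is completed fails the run):
1. the pad is lifted clear of its rest (z of pad_center in the frame of rest above 0.07 m and not (contact force between pad and rest above 0.01 N)), for 0.2 s.
2. both ears are in the slots and press on the clips (z of pad_center in the frame of bracket below 0.079 m and x of pad_center in the frame of bracket between -0.01 and 0.02 m and y of pad_center in the frame of bracket between -0.006 and 0.006 m and contact force between pad and clip_l above 1 N and contact force between pad and clip_r above 1 N), for 0.1 s.
At the end, for the whole second after the job is handed in: Pad released, at rest, both ears held by the clips on the slot floors: centre 54 mm above the bracket's underside (+1.8/-2.5 mm), within 5 mm of midway between the towers, level ear to ear within 2 degrees, upright and square within 0.15 rad, lining towards the far block (z of pad_center in the frame of bracket between 0.0515 and 0.0558 m and x of pad_center in the frame of bracket between -0.01 and 0.02 m and y of pad_center in the frame of bracket between -0.005 and 0.005 m and angle between pad_center's own y axis and vertical between 1.536 and 1.606 rad and angle between pad_center's own z axis and vertical below 0.15 rad and angle between the x axis of pad_center and the x axis of bracket, either way round below 0.15 rad and linear speed of pad below 0.01 m/s and x of far_block in the frame of pad_center above 0 m and contact force between pad and clip_l above 1 N and contact force between pad and clip_r above 1 N); the robot touches nothing.
It fails at once if the pad is forced against the bracket with more than 65 N in all (squeeze of the clips included) (contact force between pad and bracket above 65 N).
It fails at once if the gripper hits the bracket with more than 30 N (contact force between the arm and bracket above 30 N).
It fails at once if a bystander is disturbed (distance of any of wrench, bolt_tray, disc_stack from where it was at the start of the episode above 0.02 m).
It also fails if it takes over 54 s, if anything falls off the work surface, if the arm or the gripper's body presses on something with over 40 N, if the wrist force passes 120 N, or if a joint passes its speed limit or range.

## Working session

There is one attempt and no reset: what is moved stays moved. The work goes in short steps, Python scripts to look and compute and a shell command to move; the robot and the scene stay as the last step left them, time stands still between calls to the robot, and variables do not carry over. Pictures are saved under pics/ and viewed, about 8 in all and at most 12, crops included, and the job is handed in when it is done.

```bash
ls; mkdir -p pics; python3 - <<'E'
from rig import state, imaging
import cv2,numpy as np
s=state();print({k:np.round(v,3).tolist() for k,v in s.items()})
for n in("top","side"):
    im=imaging.capture(n);cv2.imwrite(f"pics/{n}0.png",im)
    m=imaging.camera_model(n);R=cv2.Rodrigues(np.array(m["rvec"]))[0];print(n,np.round(m["camera_matrix"],1).tolist(),(-R.T@np.array(m["tvec"]).ravel()).round(3),R.round(2).tolist())
E
```

```text
pics
{'time': 0.0, 'qpos': [-1.215, 0.092, 1.232, 0.0, 1.82, -0.057], 'qd': [-0.0, 0.0, 0.002, -0.0, -0.001, 0.001], 'joint_efforts': [-0.004, -44.645, -40.645, 0.07, 0.029, -0.0], 'eef_pos': [0.241, -0.549, 0.221], 'ee_rot': [-0.001, 0.837, -0.547, -0.001], 'ft_force': [-0.431, -0.259, 0.387], 'moment': [-0.055, 0.022, 0.012], 'grip_width': 0.087}
top [[417.9, 0.0, 329.6], [0.0, 417.9, 203.4], [0.0, 0.0, 1.0]] [0.507 0.002 0.975] [[-0.01, -1.0, -0.0], [-1.0, 0.01, -0.08], [0.08, -0.0, -1.0]]
side [[365.5, 0.0, 315.5], [0.0, 365.5, 202.6], [0.0, 0.0, 1.0]] [ 0.417 -0.545  0.693] [[0.96, -0.29, 0.01], [-0.21, -0.71, -0.67], [0.2, 0.64, -0.74]]
```

View pics/top0.png

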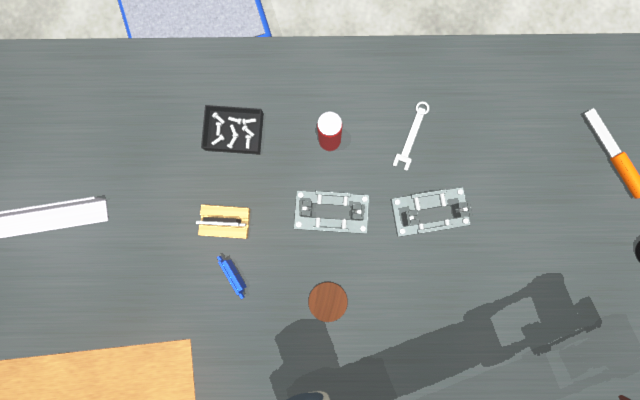

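View pics/side0.png

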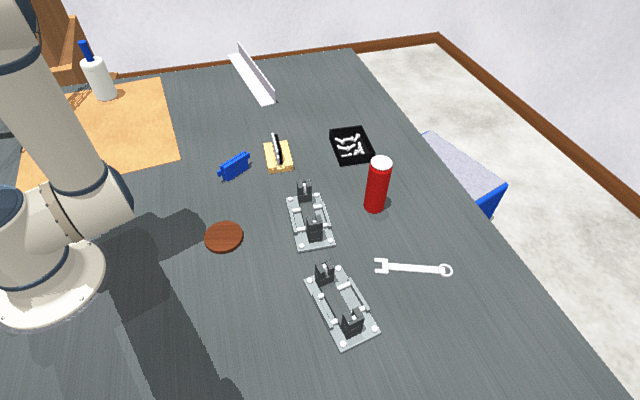

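Top view: two bracket lookalikes, at (331,212) and (431,211). Image right is the robot's right (-y), so (431,211) is the one meant. The steel and black pad stands in the wooden rest at (223,221). The blue one at (231,276) is not meant. I'll confirm with an enlarged crop and measure.

```bash
cat > h.py <<'E'
import cv2,numpy as np
from rig import state,imaging
def ray(n,uv,z,m=None):
    m=m or imaging.camera_model(n);R=cv2.Rodrigues(np.array(m["rvec"]))[0];t=np.array(m["tvec"]).ravel()
    uv=np.atleast_2d(np.float32(uv)); c=-R.T@t
    d=np.c_[uv,np.ones(len(uv))]@np.linalg.inv(np.array(m["camera_matrix"])).T@R
    return c+d*((z-c[2])/d[:,2])[:,None]
def rect(mask,n,z,m=None,off=(0,0),amin=200):
    out=[]
    for c in cv2.findContours(mask.astype(np.uint8),cv2.RETR_EXTERNAL,cv2.CHAIN_APPROX_NONE)[0]:
        if cv2.contourArea(c)<amin: continue
        p=ray(n,c[:,0]+np.array(off),z,m)[:,:2]
        (cx,cy),(w,h),a=cv2.minAreaRect((p*1000).astype(np.float32)); out.append((np.round([cx,cy,w,h,a],1).tolist(),np.round(c[:,0].mean(0)+off).tolist()))
    return out
E
python3 - <<'E'
from h import *
im=cv2.imread("pics/top0.png");a=cv2.resize(im[185:245,190:260],None,fx=6,fy=6,interpolation=cv2.INTER_CUBIC);b=cv2.resize(im[180:240,380:480],None,fx=4,fy=4,interpolation=cv2.INTER_CUBIC)
o=np.zeros((600,430,3),np.uint8);o[:360,:420]=a;o[360:600,:400]=b;cv2.imwrite("pics/crop0.png",o)
hsv=cv2.cvtColor(im,cv2.COLOR_BGR2HSV)
print(im[193:196,410:414].tolist()[0],im[215,205],im[100,300])
wood=(hsv[...,0]>12)&(hsv[...,0]<28)&(hsv[...,1]>70);print("rest",rect(wood,"top",.022))
mt=cv2.morphologyEx(((im.min(2)>115)).astype(np.uint8),cv2.MORPH_CLOSE,np.ones((5,5)));mt[:180]=0
print("mount",rect(mt,"top",.010))
E
```

```text
[[131, 134, 125], [129, 132, 124], [131, 134, 125], [132, 134, 125]] [171 243 255] [141 142 134]
rest [([210.9, 520.4, 130.8, 428.9, 3.2], [100.0, 374.0]), ([549.3, 243.7, 113.7, 71.2, 85.4], [226.0, 223.0]), ([645.2, -687.9, 106.3, 38.9, 28.1], [628.0, 174.0])]
mount [([315.9, -417.3, 81.3, 108.0, 23.2], [516.0, 321.0]), ([396.8, 29.1, 1485.4, 492.6, 89.4], [357.0, 299.0])]
```

View pics/crop0.png

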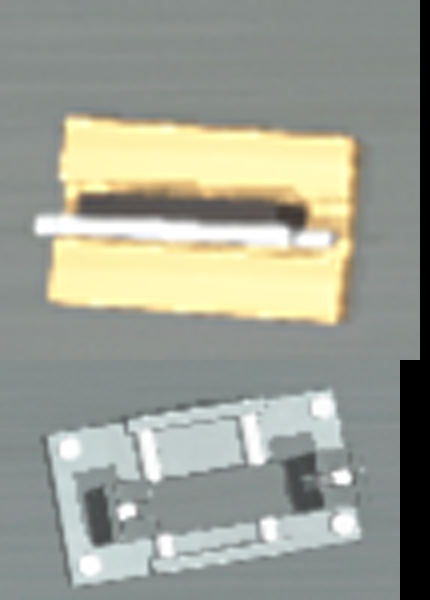

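Confirmed: the rightmost bracket is turned a little, and its two dark towers lie near crop (98,515) and (305,480). On the pad the black lining is on the far side and the steel plate on the robot side, so no half turn is needed. Next I'll work out poses and go above the bracket for a close look.

```bash
cat >> h.py <<'E'
from scipy.spatial.transform import Rotation as Ro
def rot(): q=np.array(state()["ee_rot"]);return Ro.from_quat(q[[1,2,3,0]])
def go(p,yaw=None):  # tool-frame shift to world p, turn to make tool point down with tool x at yaw
    R=rot();d=R.inv().apply(np.array(p)-state()["eef_pos"]);o=[d.round(4).tolist()]
    if yaw is not None:
        c,s=np.cos(yaw),np.sin(yaw);T=Ro.from_matrix([[c,s,0],[s,-c,0],[0,0,-1]]);o.append((R.inv()*T).as_rotvec().round(4).tolist())
    return o
E
python3 - <<'E'
from h import *
C=ray("top",[(392,198.5),(462.5,187.5),(470,224.5),(398.75,236)],.01)
print(C.round(4),C.mean(0));e=C[[0,3]].mean(0)-C[[1,2]].mean(0);print(np.linalg.norm(e),np.degrees(np.arctan2(-e[0],e[1])),np.linalg.norm(C[0]-C[3]),np.linalg.norm(C[1]-C[2]))
print("ears",ray("top",[(195.8,222.7),(245.8,224.7)],.054))
m=imaging.camera_model("wrist");R=cv2.Rodrigues(np.array(m["rvec"]))[0];c=-R.T@np.array(m["tvec"]).ravel()
T=rot();print("cam in tool",T.inv().apply(c-state()["eef_pos"]),"axes in tool",(T.as_matrix().T@R.T).round(2).tolist(),m["camera_matrix"])
b=C.mean(0);y=np.arctan2(-e[0],e[1]);print(go([b[0],b[1],.25],y))
E
```

```text
[[ 0.5982 -0.1428  0.01  ]
 [ 0.6223 -0.3073  0.01  ]
 [ 0.5362 -0.3215  0.01  ]
 [ 0.5113 -0.1565  0.01  ]] [ 0.56697267 -0.23200751  0.01      ]
0.16653169359817507 8.451418061031594 0.08792748239669929 0.08725499033023798
ears [[0.54464981 0.29731777 0.054     ]
 [0.53917695 0.18707917 0.054     ]]
cam in tool [-0.00024695 -0.07651471 -0.1622383 ] axes in tool [[1.0, -0.0, -0.0], [0.0, 0.96, 0.28], [0.0, -0.28, 0.96]] [[313.33190915   0.         318.46219288]
 [  0.         313.33190915 204.54059943]
 [  0.           0.           1.        ]]
[[-0.1598, -0.4263, -0.0281], [-0.0012, 0.0014, -1.3055]]
```

```bash
R="-0.160,-0.426,0.072,-0.001,0.001,-1.305,0"; python3 -m handwheel '[-0.160,-0.426,0.04,-0.001,0.001,-1.305,0,-0.160,-0.426,0.04,-0.001,0.001,-1.305,0,-0.160,-0.426,0.04,-0.001,0.001,-1.305,0,-0.160,-0.426,0.04,-0.001,0.001,-1.305,0,-0.160,-0.426,0.04,-0.001,0.001,-1.305,0,-0.160,-0.426,0.04,-0.001,0.001,-1.305,0,-0.160,-0.426,0.04,-0.001,0.001,-1.305,0,-0.160,-0.426,0.04,-0.001,0.001,-1.305,0,-0.160,-0.426,0.072,-0.001,0.001,-1.305,0,-0.160,-0.426,0.072,-0.001,0.001,-1.305,0,-0.160,-0.426,0.072,-0.001,0.001,-1.305,0,-0.160,-0.426,0.072,-0.001,0.001,-1.305,0,-0.160,-0.426,0.072,-0.001,0.001,-1.305,0,-0.160,-0.426,0.072,-0.001,0.001,-1.305,0]'
python3 - <<'E'
from h import *
import pickle
m=imaging.camera_model("wrist");im=imaging.capture("wrist");cv2.imwrite("pics/w1.png",im);pickle.dump(m,open("w1.pkl","wb"))
E
```

```text
time: 1.5
eef_pos: [0.5662, -0.2339, 0.1522]
ee_rot: [0.001, 0.997, 0.072, 0.001]
ft_force: [0.2, -0.7, -0.4]
grip_width: 0.0877
```

View pics/w1.png

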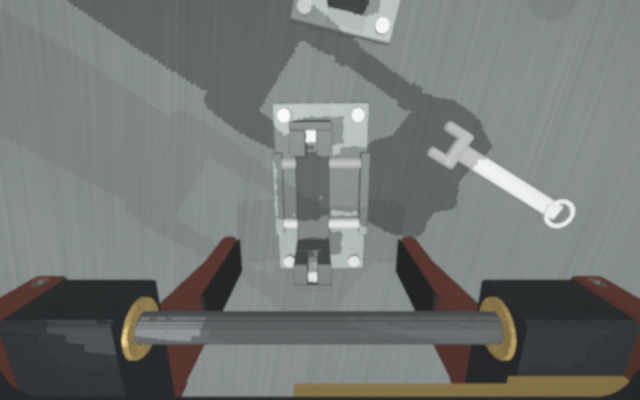

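The wrist picture shows the target bracket: plate corners near (274,104) and (368,104), towers near (311,137) and (313,265), each with a bright clip in its slot. The wrench is clear to the right. One enlarged crop will show the slots.

```bash
python3 - <<'E'
import cv2,numpy as np
im=cv2.imread("pics/w1.png");f=lambda a:cv2.convertScaleAbs(cv2.resize(a,None,fx=6,fy=6,interpolation=cv2.INTER_CUBIC),alpha=1.3)
a=f(im[98:162,262:382]);b=f(im[225:292,262:382]);b=b[:600-a.shape[0]] if False else b
o=np.vstack([cv2.resize(a,(560,299)),cv2.resize(b,(560,301))]);cv2.imwrite("pics/crop1.png",o)
E
```

```text
(no output)
```

View pics/crop1.png

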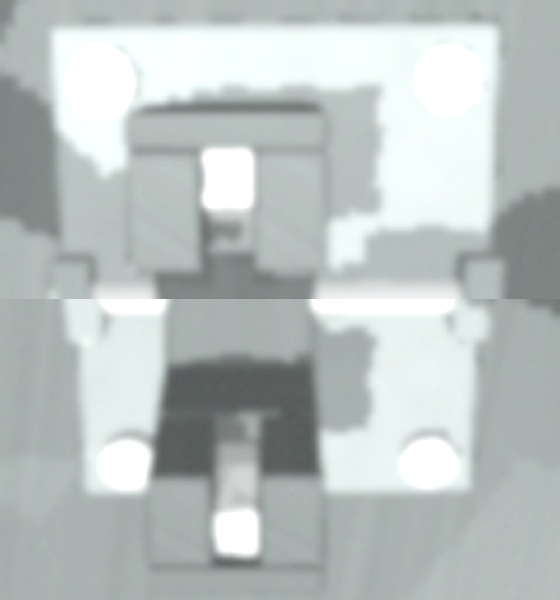

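```bash
python3 - <<'E'
from h import *
import pickle
m=pickle.load(open("w1.pkl","rb"))
U=lambda x,y:(262+x/4.667,98+y/4.667);L=lambda x,y:(262+x/4.667,225+(y-299)/4.493)
C=ray(0,[U(52,27),U(498,27),L(470,492),L(85,492)],.01,m);print(C.round(4).tolist(),C.mean(0))
e=C[:2].mean(0)-C[2:].mean(0);print("len",np.linalg.norm(e),"yaw",np.degrees(np.arctan2(-e[0],e[1])))
T=ray(0,[U(128,200),U(326,200),U(199,200),U(255,200),U(227,107),U(227,270),L(150,500),L(324,500),L(213,480),L(261,480),L(237,412),L(237,568)],.078,m)
print(T[:,:2].round(4).tolist())
a=np.array([T[2:4].mean(0)[:2].tolist(),T[8:10].mean(0)[:2].tolist()]);
tu=T[4:6].mean(0)[:2];tl=T[10:12].mean(0)[:2];print("tower centres",tu,tl,"sep",np.linalg.norm(tu-tl),"mid",(tu+tl)/2,"yaw",np.degrees(np.arctan2(-(tu-tl)[0],(tu-tl)[1])))
print("go pad",go([.542,.242-.01,.16],np.radians(-3.8)))
E
```

```text
[[0.5124, -0.1559, 0.01], [0.5998, -0.1432, 0.01], [0.6251, -0.3097, 0.01], [0.5372, -0.3223, 0.01]] [ 0.56864714 -0.23278239  0.01      ]
len 0.16832011257004054 yaw 8.55808867994803
[[0.5364, -0.1805], [0.5675, -0.176], [0.5476, -0.1789], [0.5564, -0.1776], [0.55, -0.1641], [0.5535, -0.1892], [0.5528, -0.2854], [0.5837, -0.281], [0.5634, -0.2797], [0.5719, -0.2785], [0.5657, -0.2655], [0.5702, -0.2973]]
tower centres [ 0.55175195 -0.17668319] [ 0.56796096 -0.28141678] sep 0.10598045206921737 mid [ 0.55985646 -0.22904999] yaw 8.797536130836363
go pad [[0.043, -0.4643, -0.0091], [0.0024, -0.0019, 0.2109]]
```

Bracket centre is about (0.5686, -0.2328) with yaw 8.6°. The carrier sits about 8 mm toward the robot, which puts the slot midpoint near (0.5607, -0.234). The tower gap reads 90 mm, as it should. Next, a look at the pad.

```bash
python3 -m handwheel '[0.043,-0.464,-0.015,0.002,-0.002,0.211,0,0.043,-0.464,-0.015,0.002,-0.002,0.211,0,0.043,-0.464,-0.015,0.002,-0.002,0.211,0,0.043,-0.464,-0.015,0.002,-0.002,0.211,0,0.043,-0.464,-0.015,0.002,-0.002,0.211,0,0.043,-0.464,-0.015,0.002,-0.002,0.211,0,0.043,-0.464,-0.015,0.002,-0.002,0.211,0,0.043,-0.464,-0.015,0.002,-0.002,0.211,0,0.043,-0.464,-0.015,0.002,-0.002,0.211,0,0.043,-0.464,-0.015,0.002,-0.002,0.211,0,0.043,-0.464,-0.015,0.002,-0.002,0.211,0,0.043,-0.464,-0.015,0.002,-0.002,0.211,0,0.043,-0.464,-0.015,0.002,-0.002,0.211,0,0.043,-0.464,-0.015,0.002,-0.002,0.211,0,0.043,-0.464,-0.015,0.002,-0.002,0.211,0]'
python3 - <<'E'
from h import *
import pickle
m=imaging.camera_model("wrist");im=imaging.capture("wrist");cv2.imwrite("pics/w2.png",im);pickle.dump(m,open("w2.pkl","wb"))
cv2.imwrite("pics/w2c.png",cv2.resize(im[80:280,230:410],None,fx=3,fy=3,interpolation=cv2.INTER_CUBIC))
E
```

```text
time: 3.05
eef_pos: [0.5416, 0.2319, 0.1652]
ee_rot: [-0.0, 0.999, -0.033, -0.001]
ft_force: [-0.1, -0.3, -0.3]
grip_width: 0.0881
```

View pics/w2c.png

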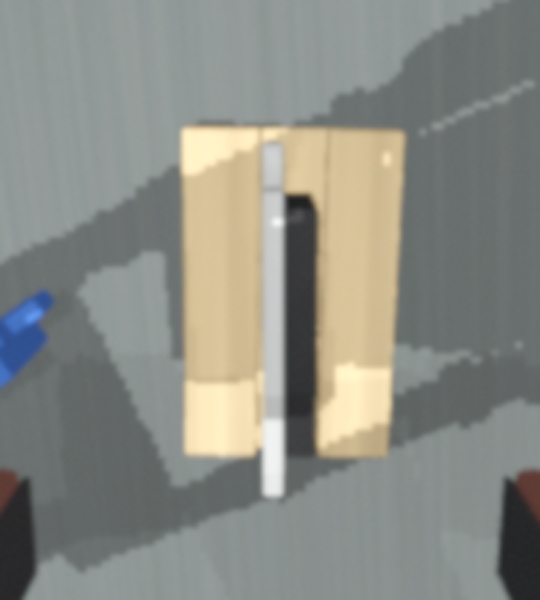

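The pad's steel plate covers crop x 262–284 and its lining x 284–317. The ear ends are near y 142 and 496, and the plate's upper end is near y 187.

```bash
python3 - <<'E'
from h import *
import pickle
m=pickle.load(open("w2.pkl","rb"));P=lambda *a:ray(0,[(230+x/3-.33,80+y/3-.33) for x,y in a],ZZ,m)
ZZ=.066;a=P((262,200),(284,200),(262,400),(284,400),(273,187));ZZ=.054;b=P((273,142),(273,496));ZZ=.064;c=P((300,195),(300,457),(315,210),(317,440))
print(a[:,:2].round(4).tolist(),b[:,:2].round(4).tolist(),c[:,:2].round(4).tolist())
print("thick",np.linalg.norm(a[0]-a[1]),"ears",np.linalg.norm(b[0]-b[1]),"lining",np.linalg.norm(c[0]-c[1]))
d=a[[0,1]].mean(0)-a[[2,3]].mean(0);yaw=np.arctan2(-d[0],d[1]);print("yaw",np.degrees(yaw))
x=np.array([np.cos(yaw),np.sin(yaw),0]);y=np.array([-x[1],x[0],0])
pm=a[:4].mean(0);Y=[b.mean(0)@y,c[:2].mean(0)@y,a[4]@y-.042];print("y est",Y)
pc=x*(pm@x+.005)+y*np.mean(Y[:2]);print("pad center",pc, "lining right x rel",(c[2:]@x-pm@x-.005))
print(go([pc[0],pc[1],.045],yaw),np.degrees(yaw))
E
```

```text
[[0.5431, 0.2826], [0.5491, 0.2822], [0.5392, 0.225], [0.5456, 0.2246], [0.5464, 0.2859]] [[0.5472, 0.2973], [0.5402, 0.1892]] [[0.5537, 0.283], [0.5493, 0.2057], [0.5576, 0.2786], [0.5546, 0.2108]]
thick 0.0060459496179530855 ears 0.10828841163435833 lining 0.07744356474117052
yaw -3.6948350692678895
y est [np.float64(0.2778052391568452), np.float64(0.27938896802485097), np.float64(0.2784746168183045)]
pad center [0.5486409  0.24374804 0.        ] lining right x rel [0.00667466 0.00811992]
[[0.0065, -0.012, 0.1201], [-0.0005, 0.0016, -0.0011]] -3.6948350692678895
```

```bash
python3 -m handwheel '[0.0065,-0.012,0.03,0,0.002,0,0,0.0065,-0.012,0.06,0,0.002,0,0,0.0065,-0.012,0.09,0,0.002,0,0,0.0065,-0.012,0.115,0,0.002,0,0,0.0065,-0.012,0.133,0,0.002,0,0,0.0065,-0.012,0.133,0,0.002,0,0,0.0065,-0.012,0.133,0,0.002,0,0,0.0065,-0.012,0.133,0,0.002,0,1,0.0065,-0.012,0.133,0,0.002,0,1,0.0065,-0.012,0.133,0,0.002,0,1,0.0065,-0.012,0.133,0,0.002,0,1,0.0065,-0.012,0.133,0,0.002,0,1,0.0065,-0.012,0.133,0,0.002,0,1,0.0065,-0.012,0.133,0,0.002,0,1,0.0065,-0.012,0.133,0,0.002,0,1,0.0065,-0.012,0.133,0,0.002,0,1]' 40
```

```text
time: 4.7
eef_pos: [0.5483, 0.2448, 0.032]
ee_rot: [-0.0, 0.999, -0.032, 0.0]
ft_force: [0.7, 0.5, -0.0]
grip_width: 0.0193
```

```bash
python3 -m handwheel '[0,0,0,0,0,0,1,0,0,0,0,0,0,1,0,0,0,0,0,0,1,0,0,0,0,0,0,1]' 40 && python3 -m handwheel '[0,0,-0.005,0,0,0,1,0,0,-0.03,0,0,0,1,0,0,-0.06,0,0,0,1,0,0,-0.09,0,0,0,1,0,0,-0.11,0,0,0,1,0,0,-0.12,0,0,0,1,0,0,-0.12,0,0,0,1,0,0,-0.12,0,0,0,1]'
python3 - <<'E'
from h import *
print(go([.5607,-.234,.155],np.radians(8.6)))
E
```

```text
time: 5.1
eef_pos: [0.5485, 0.2448, 0.0321]
ee_rot: [-0.0, 0.999, -0.032, 0.0]
ft_force: [1.5, 1.0, -0.4]
grip_width: 0.0157
time: 5.9
eef_pos: [0.5477, 0.2445, 0.1504]
ee_rot: [0.0, 0.999, -0.032, -0.001]
ft_force: [0.1, 1.0, -3.6]
grip_width: 0.0157
[[0.0435, 0.4767, -0.0045], [0.0002, 0.0021, -0.2141]]
```

```bash
python3 -m handwheel '[0.0435,0.4757,-0.005,0,0.002,-0.214,1,0.0435,0.4757,-0.005,0,0.002,-0.214,1,0.0435,0.4757,-0.005,0,0.002,-0.214,1,0.0435,0.4757,-0.005,0,0.002,-0.214,1,0.0435,0.4757,-0.005,0,0.002,-0.214,1,0.0435,0.4757,-0.005,0,0.002,-0.214,1,0.0435,0.4757,-0.005,0,0.002,-0.214,1,0.0435,0.4757,-0.005,0,0.002,-0.214,1,0.0435,0.4757,-0.005,0,0.002,-0.214,1,0.0435,0.4757,-0.005,0,0.002,-0.214,1,0.0435,0.4757,-0.005,0,0.002,-0.214,1,0.0435,0.4757,-0.005,0,0.002,-0.214,1,0.0435,0.4757,-0.005,0,0.002,-0.214,1,0.0435,0.4757,0.02,0,0.002,-0.214,1,0.0435,0.4757,0.045,0,0.002,-0.214,1,0.0435,0.4757,0.045,0,0.002,-0.214,1,0.0435,0.4757,0.045,0,0.002,-0.214,1]'
python3 - <<'E'
from h import *
import pickle
m=imaging.camera_model("wrist");im=imaging.capture("wrist");cv2.imwrite("pics/w3.png",im);pickle.dump(m,open("w3.pkl","wb"))
print(go([.5607,-.233,.1],np.radians(8.6)))
cv2.imwrite("pics/w3c.png",cv2.resize(im[50:350,220:420],None,fx=2,fy=2,interpolation=cv2.INTER_CUBIC)*1)
E
```

```text
time: 7.6
eef_pos: [0.5612, -0.2314, 0.1066]
ee_rot: [-0.001, 0.997, 0.076, 0.001]
ft_force: [0.3, 0.2, -4.1]
grip_width: 0.0157
[[-0.0013, 0.0009, 0.008], [0.0003, -0.0033, 0.0013]]
```

View pics/w3c.png

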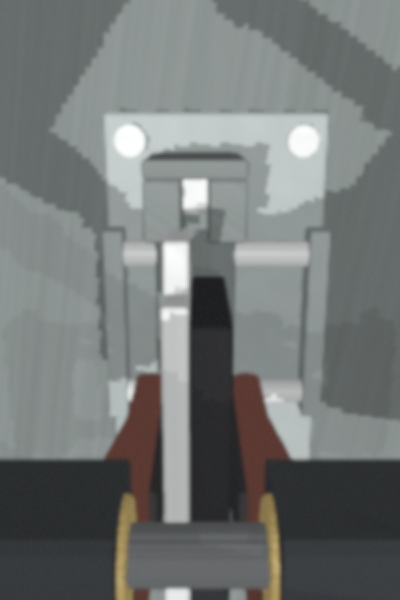

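The near ear (plate x 162–190, end at y 242) lies left of the slot (x 182–209) in the crop. I had left out the ears' 5 mm offset from the pad centre, so I'll compute the remaining shift.

```bash
python3 - <<'E'
from h import *
import pickle
m=pickle.load(open("w3.pkl","rb"));P=lambda z,*a:ray(0,[(220+x/2-.25,50+y/2-.25) for x,y in a],z,m)[:,:2]
z=state()["eef_pos"][2]
e=P(z+.022,(162,255),(190,255),(176,242));t=P(z+.034,(162,330),(190,330),(162,500),(190,500),(176,308))
s=P(.078,(182,215),(209,215),(195,240),(143,210),(247,210))
b=np.radians(8.6);X=np.array([np.cos(b),np.sin(b)]);Y=np.array([-X[1],X[0]]);o=np.array([.5686,-.2328])
for n,q in(("ear",e),("plate",t),("slot",s)):print(n,[( (p-o)@X*1e3).round(1) for p in q],[((p-o)@Y*1e3).round(1) for p in q])
d=t[:2].mean(0)-t[2:4].mean(0);print("pad yaw",np.degrees(np.arctan2(-d[0],d[1])),"tcp",(state()["eef_pos"][:2]-o)@X,(state()["eef_pos"][:2]-o)@Y)
E
```

```text
ear [np.float64(-15.7), np.float64(-9.4), np.float64(-12.6)] [np.float64(51.8), np.float64(51.8), np.float64(54.7)]
plate [np.float64(-15.3), np.float64(-9.3), np.float64(-15.9), np.float64(-9.4), np.float64(-12.3)] [np.float64(37.9), np.float64(37.9), np.float64(-3.4), np.float64(-3.4), np.float64(42.8)]
slot [np.float64(-12.4), np.float64(-4.2), np.float64(-8.4), np.float64(-24.2), np.float64(7.4)] [np.float64(53.8), np.float64(53.8), np.float64(46.1), np.float64(55.3), np.float64(55.3)]
pad yaw 8.109707870342254 tcp -0.006590175553020445 0.001841972737842219
```

```bash
python3 -m handwheel '[0.004,0.0005,0,0,-0.002,0,1,0.004,0.0005,0.01,0,-0.002,0,1,0.004,0.0005,0.02,0,-0.002,0,1,0.004,0.0005,0.024,0,-0.002,0,1,0.004,0.0005,0.024,0,-0.002,0,1,0.004,0.0005,0.024,0,-0.002,0,1]'
python3 - <<'E'
from h import *
import pickle
m=imaging.camera_model("wrist");im=imaging.capture("wrist");pickle.dump(m,open("w4.pkl","wb"));s=state();print(s["eef_pos"],s["ft_force"])
cv2.imwrite("pics/w4c.png",cv2.resize(im[60:260,240:400],None,fx=3,fy=3,interpolation=cv2.INTER_CUBIC))
E
```

```text
time: 8.25
eef_pos: [0.5652, -0.2327, 0.0825]
ee_rot: [-0.0, 0.997, 0.075, -0.0]
ft_force: [0.5, -0.7, -3.9]
grip_width: 0.0158
[ 0.56542336 -0.23271159  0.08294807] [-0.09203197  0.19556027 -3.25145096]
```

View pics/w4c.png

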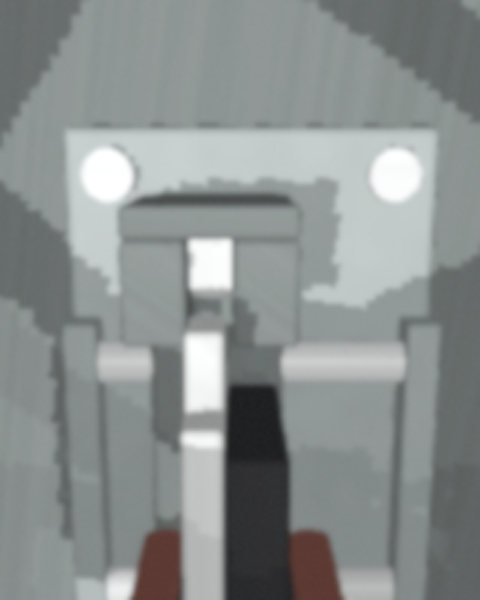

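The ear (x 184–224, z about 0.105) and the slot (x 187–233, z 0.078) project to the same line within about 0.2 mm, so I'll descend gently and watch the force.

```bash
python3 -m handwheel '[0,0,0.003,0,0,0,1,0,0,0.006,0,0,0,1,0,0,0.008,0,0,0,1,0,0,0.010,0,0,0,1,0,0,0.012,0,0,0,1,0,0,0.012,0,0,0,1,0,0,0.012,0,0,0,1]'; python3 -c "
from h import *
print(go([.5652,-.2327,.07],np.radians(8.6)))"
```

```text
time: 9.0
eef_pos: [0.5654, -0.2326, 0.0707]
ee_rot: [-0.0, 0.997, 0.075, 0.0]
ft_force: [0.3, 0.6, -3.5]
grip_width: 0.0158
[[-0.0002, 0.0001, 0.0007], [-0.0003, -0.0002, -0.0]]
```

```bash
python3 -m handwheel '[0,0,0.002,0,0,0,1,0,0,0.004,0,0,0,1,0,0,0.006,0,0,0,1,0,0,0.008,0,0,0,1,0,0,0.010,0,0,0,1,0,0,0.010,0,0,0,1]' 50
```

```text
time: 9.6
eef_pos: [0.5663, -0.2326, 0.0642]
ee_rot: [0.001, 0.997, 0.075, 0.002]
ft_force: [-4.4, 4.7, 10.3]
grip_width: 0.0155
```

```bash
python3 -m handwheel '[-0.0007,-0.0012,0.000,0,0,0,1,-0.0007,-0.0012,0.000,0,0,0,1,-0.0007,-0.0012,0.001,0,0,0,1,-0.0007,-0.0012,0.002,0,0,0,1,-0.0007,-0.0012,0.002,0,0,0,1]'; python3 -c "
from h import *
s=state();print(s['moment'],go([.5652,-.2322,.06],np.radians(8.6)))"
```

```text
time: 10.1
eef_pos: [0.565, -0.2317, 0.0594]
ee_rot: [0.0, 0.997, 0.075, 0.001]
ft_force: [0.5, 1.7, 4.2]
grip_width: 0.016
[ 0.14052056 -0.11069039  0.00893022] [[0.0001, 0.0005, -0.0006], [0.0003, -0.0015, -0.0001]]
```

```bash
python3 -m handwheel '[0,0,0.0015,0,0,0,1,0,0,0.003,0,0,0,1,0,0,0.0045,0,0,0,1,0,0,0.006,0,0,0,1,0,0,0.0075,0,0,0,1,0,0,0.009,0,0,0,1,0,0,0.009,0,0,0,1]'
```

```text
time: 10.8
eef_pos: [0.5647, -0.2312, 0.0493]
ee_rot: [-0.0, 0.997, 0.075, 0.0]
ft_force: [2.6, 2.2, 0.6]
grip_width: 0.0157
```

```bash
python3 -m handwheel '[0,0,0.001,0,0,0,1,0,0,0.002,0,0,0,1,0,0,0.003,0,0,0,1,0,0,0.004,0,0,0,1,0,0,0.004,0,0,0,1]'; python3 -m handwheel '[0,0,0.001,0,0,0,1,0,0,0.001,0,0,0,1]'
```

```text
time: 11.3
eef_pos: [0.5646, -0.2316, 0.0473]
ee_rot: [-0.0, 0.997, 0.075, 0.001]
ft_force: [-1.2, 3.3, 10.4]
grip_width: 0.016
time: 11.5
eef_pos: [0.5646, -0.2316, 0.0472]
ee_rot: [0.0, 0.997, 0.075, 0.001]
ft_force: [-3.4, 2.6, 14.1]
grip_width: 0.0157
```

```bash
python3 -m handwheel '[0,0,0.001,0,0,0,1,0,0,0.002,0,0,0,1,0,0,0.002,0,0,0,1,0,0,0.002,0,0,0,1]'; python3 - <<'E'
from h import *
s=state();print(s["moment"],s["eef_pos"],rot().as_matrix().round(4).tolist())
m=imaging.camera_model("wrist");im=imaging.capture("wrist")
a=cv2.resize(im[60:260,240:400],None,fx=3,fy=3,interpolation=cv2.INTER_CUBIC)
cv2.imwrite("pics/w5c.png",a)
E
```

```text
time: 11.9
eef_pos: [0.5649, -0.232, 0.0464]
ee_rot: [0.001, 0.997, 0.075, 0.001]
ft_force: [-4.8, 2.5, 18.1]
grip_width: 0.0156
[1.16225182 0.89188634 0.17395727] [ 0.56486351 -0.23204947  0.04643143] [[0.9888, 0.1493, 0.0024], [0.1493, -0.9888, -0.001], [0.0022, 0.0013, -1.0]]
```

View pics/w5c.png

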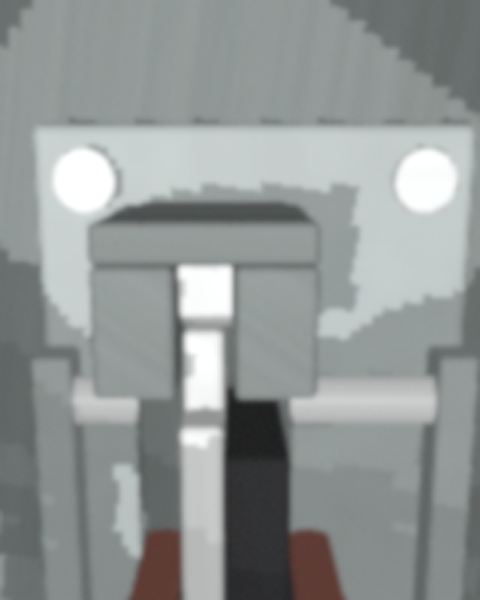

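The +y ear is in its slot. The wrist moment (1.2 N·m about x, much of it from the side force) suggests the +y ear carries most of the load, so I'll rock the -y side down a little.

```bash
for i in 1; do python3 -m handwheel '[0,0,0,0.01,0,0,1,0,0,0,0.02,0,0,1,0,0,0,0.02,0,0,1]'; python3 -c "
from h import *
s=state();print(s['moment'],rot().as_matrix()[2])"; done
```

```text
time: 12.25
eef_pos: [0.5648, -0.2319, 0.0456]
ee_rot: [-0.01, 0.997, 0.075, 0.0]
ft_force: [-4.3, 3.4, 13.4]
grip_width: 0.0156
[0.96284814 0.65708385 0.0571782 ] [ 0.00191727 -0.01956852 -0.99980668]
```

```bash
python3 -m handwheel '[0,-0.0007,0.001,0.01,0,0,1,0,-0.0007,0.0015,0.015,0,0,1,0,-0.0007,0.0015,0.015,0,0,1]'; python3 -c "
from h import *
s=state();print(s['moment'],rot().as_matrix()[2])"
```

```text
time: 12.55
eef_pos: [0.5648, -0.2317, 0.0455]
ee_rot: [-0.016, 0.997, 0.075, -0.0]
ft_force: [-5.5, 4.6, 19.3]
grip_width: 0.016
[0.19921138 1.01252152 0.04840403] [ 0.00229118 -0.03250737 -0.99946887]
```

Load moved to the -y ear, so both ears bear on the floors. I'll release, raise, and press the top with closed fingertips to be sure.

```bash
python3 -m handwheel '[0,0,-0.003,0,0,0,1,0,0,-0.004,0,0,0,0.5,0,0,-0.004,0,0,0,0.5,0,0,-0.004,0,0,0,0.5,0,0,-0.004,0,0,0,0.5,0,0,-0.004,0,0,0,0.5,0,0,-0.03,-0.015,0,0,0.5,0,0,-0.06,-0.033,0,0,0.5,0,0,-0.08,-0.033,0,0,0.5,0,0,-0.08,-0.033,0,0,1,0,0,-0.08,-0.033,0,0,1,0,0,-0.08,-0.033,0,0,1,0,0,-0.08,-0.033,0,0,1,0,0,-0.08,-0.033,0,0,1,0,0,-0.08,-0.033,0,0,1]'
python3 - <<'E'
from h import *
import pickle
m=imaging.camera_model("wrist");im=imaging.capture("wrist");cv2.imwrite("pics/w6.png",im);pickle.dump(m,open("w6.pkl","wb"))
sd=imaging.capture("side");a=cv2.resize(im[60:310,220:420],(480,600));b=cv2.resize(sd[250:360,290:390],(320,352),interpolation=cv2.INTER_CUBIC)
o=np.zeros((600,800,3),np.uint8);o[:,:480]=a;o[:352,480:]=b;cv2.imwrite("pics/c6.png",o)
print(state()["eef_pos"],state()["ft_force"],go([.5649,-.232,.13],np.radians(8.6)))
E
```

```text
time: 14.05
eef_pos: [0.5646, -0.2335, 0.1205]
ee_rot: [-0.001, 0.997, 0.075, -0.0]
ft_force: [-0.2, 0.5, 0.2]
grip_width: 0.0009
[ 0.56470964 -0.23357576  0.12092048] [ 0.00826831 -0.22683781  0.76238628] [[0.0004, -0.0016, -0.0091], [-0.0025, 0.0001, -0.0001]]
```

View pics/c6.png

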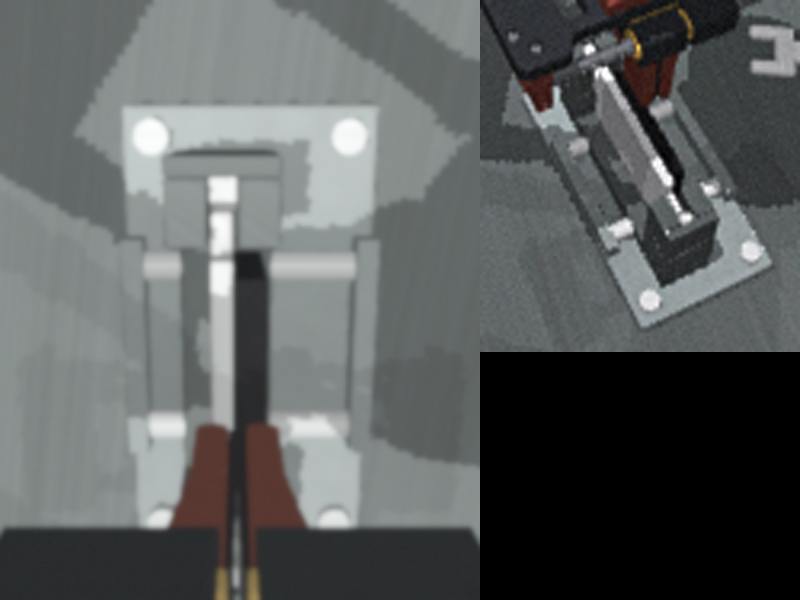

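The pad stands in both towers with the lining on the far side. Now I'll probe and press the top near each end; the top should be at z ≈ 0.080.

```bash
python3 -m handwheel '[-0.003,0.030,0,0,0,0,1,-0.003,0.030,0.015,0,0,0,1,-0.003,0.030,0.030,0,0,0,1,-0.003,0.030,0.036,0,0,0,1,-0.003,0.030,0.038,0,0,0,1,-0.003,0.030,0.039,0,0,0,1,-0.003,0.030,0.040,0,0,0,1,-0.003,0.030,0.041,0,0,0,1,-0.003,0.030,0.042,0,0,0,1,-0.003,0.030,0.042,0,0,0,1]'
python3 -m handwheel '[0,0,0.001,0,0,0,1,0,0,0.002,0,0,0,1,0,0,0.002,0,0,0,1]'
```

```text
time: 15.15
eef_pos: [0.5668, -0.2636, 0.0803]
ee_rot: [-0.001, 0.997, 0.075, 0.001]
ft_force: [-0.3, 0.9, 2.8]
grip_width: 0.0004
time: 15.45
eef_pos: [0.5675, -0.2636, 0.0801]
ee_rot: [-0.0, 0.997, 0.075, 0.002]
ft_force: [-1.7, 1.7, 9.5]
grip_width: 0.0004
```

```bash
python3 -m handwheel '[0,0,0.001,0,0,0,1,0,0,0.002,0,0,0,1,0,0,0.002,0,0,0,1]'
python3 -m handwheel '[0,0,-0.016,0,0,0,1,0,-0.03,-0.016,0,0,0,1,0,-0.060,-0.016,0,0,0,1,0,-0.060,-0.016,0,0,0,1,0,-0.060,-0.008,0,0,0,1,0,-0.060,-0.005,0,0,0,1,0,-0.060,-0.004,0,0,0,1,0,-0.060,-0.003,0,0,0,1,0,-0.060,-0.002,0,0,0,1,0,-0.060,-0.001,0,0,0,1,0,-0.060,0,0,0,0,1,0,-0.060,0,0,0,0,1]'
```

```text
time: 15.75
eef_pos: [0.5684, -0.2635, 0.0799]
ee_rot: [-0.0, 0.997, 0.075, 0.003]
ft_force: [-2.1, 4.6, 15.4]
grip_width: 0.0003
time: 16.95
eef_pos: [0.5591, -0.2048, 0.0798]
ee_rot: [-0.001, 0.997, 0.075, 0.003]
ft_force: [-2.7, 6.3, 19.3]
grip_width: 0.0004
```

```bash
python3 -m handwheel '[0,0,-0.02,0,0,0,1,0,0,-0.06,0,0,0,1,0,0,-0.10,0,0,0,1,0,0,-0.12,0,0,0,1,0,0,-0.12,0,0,0,1,0,0,-0.12,0,0,0,1]'
python3 - <<'E'
from h import *
s=state();print(s["eef_pos"],s["ft_force"])
m=imaging.camera_model("wrist");im=imaging.capture("wrist");cv2.imwrite("pics/w7.png",im);import pickle;pickle.dump(m,open("w7.pkl","wb"))
t=imaging.capture("top");o=np.zeros((600,640,3),np.uint8);o[:400]=t;cv2.imwrite("pics/t7.png",np.hstack([cv2.resize(im[90:290,220:420],(540,540)),cv2.resize(t[90:330,190:480],(250,540//2*1)) if False else cv2.copyMakeBorder(cv2.resize(t[90:330,190:480],(250,207)),0,333,0,0,cv2.BORDER_CONSTANT)]))
E
```

```text
time: 17.55
eef_pos: [0.5572, -0.2053, 0.1939]
ee_rot: [-0.001, 0.997, 0.074, -0.0]
ft_force: [-0.6, 0.4, -0.5]
grip_width: 0.0006
[ 0.55720284 -0.20534066  0.19394922] [-0.58766991  0.40100179 -0.53517188]
```

View pics/t7.png

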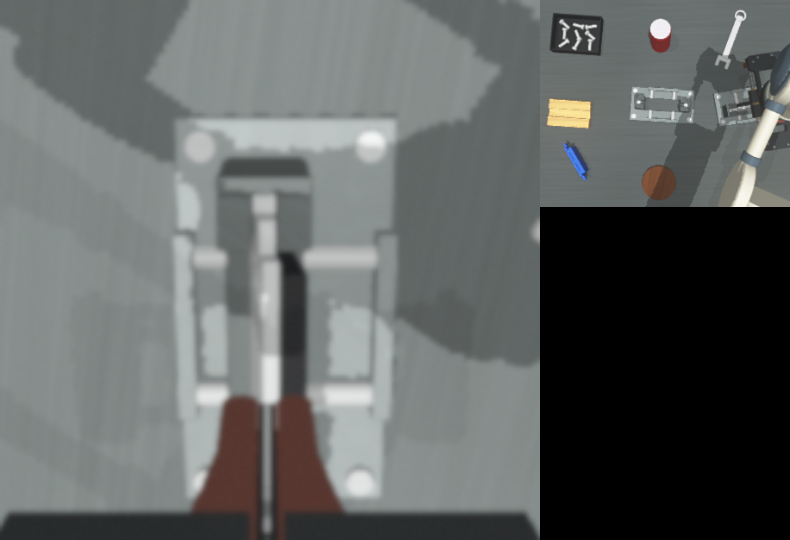

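The pad is upright in the slots, with its plate in line with them near (265,300) and the lining on the far side. The bystanders are where they were and the gripper is clear, so I'm handing in.

```bash
python3 -c "
from rig import bot
print(bot.hand_in())"
```

```text
the job is handed in; nothing more can be done
None
```

The brake pad is in the slots of the rightmost bracket, lining facing away from the robot, released, and the job was handed in at about 17.6 s. The hand-in gave no verdict.

**How it went:** The carrier sat about 8 mm toward the robot. The ears entered the slots without catching, then met a brief sideways load at the clips, which a shift of about 1 mm relieved. While pressing home, the load was mostly on the +y ear, so I rocked the tool about 2° to seat the other side. After letting go, I pressed the pad's top with closed fingertips at both ends, with about 15 to 19 N.

**Last checks:**
- **Seating:** both ends of the pad's top stopped at 79.8 to 79.9 mm, against 80 mm expected, so the pad is home and level.
- **Sideways position:** the pad centre is about 0.5 mm from midway between the towers. I worked this out from the arm's position and did not re-measure it in a picture.
- **Force:** no wrist reading at the end of a move passed about 23 N with the pad's weight allowed for. I could not measure the pad-on-bracket or clip forces directly.
- **Surroundings:** in the last picture the tray, disc and wrench look unmoved, judged by eye only. The gripper is about 110 mm above the pad and touches nothing.

One early reading disagreed: the tower spacing came out at 106 mm instead of 115 mm because I misread an edge. Re-reading the inner edges gave the expected 90 mm gap.

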